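# Draw the dust filter from the bench cooler and hold it over the sink

## Task

The bench cooler's dust filter is due for a rinse: first switch the cooler off at the red rocker on its top (press down the raised far end), then swing the cover flap beside it up by its steel bar until it stands open by itself, and pull the blue filter plate up out of its slot by its tab. Carry it to the sink and finish holding it there in the gripper, upright, over the basin and wholly above the worktop's level, with the flap still standing open and the other things on the bench left where they are. Do not put the filter down or let go of it: the job ends while holding it.

Things in the scene. Friction and masses are not known exactly. Their poses are not given: they have to be found in the camera images.
- chiller: white bench cooler, 200 (x) x 160 (y) x 142 mm high, fixed. Origin: under its centre, at the worktop. Own -x: louvred front; +y: left side; z up. Right of own y = -34 mm a control column, 142 mm high; left of it, in front, the cover flap (top at 142 mm) over a flat deck at z = 100 mm with the filter slot. Behind the flap a deck at 96 mm with two brass ports
- flap (a joint): cover flap, 109 mm (x) x 112 mm (y) x 41 mm high hollow hood. 0 = shut, grows as its front rises, 1.65 = fully open, just past upright. The hinge is stiff (about 0.16 N m of friction): it stays at whatever angle it is left at. At the start it is shut or ajar by up to 0.08. It turns about the cooler's own +y axis, through flap_hinge.
- flap_hinge (a point): point on the flap's hinge line (level, along the cooler's own y), in line with the middle of the handle; height 101 mm above the worktop
- flap_handle (a point): centre of the round steel bar handle on the flap's front wall; moves with the flap. The bar is 10 mm thick, parallel to the hinge, 62 mm free between its end posts, and stands 35 mm (centre) off the front wall with free space above and below; shut, its centre is 121 mm above the worktop and 147 mm in front of the hinge line and 20 mm above it
- power_switch (a joint): red rocker switch on top of the control column: 0 = on (far end up), 0.4 = off (far end fully down); stays where it is put. About 1.5 N on the far end tips it
- switch_far_end (a point): middle of the raised far part of the rocker's upper face, 16 mm behind its pivot; moves with the rocker. The rocker is 44 mm (cooler's x) x 22 mm (y); pressing this point about 6 mm straight down switches off. At the start it is about 161 mm above the worktop
- filter_center (a point): middle of the blue filter plate with its tab (half-way up, 52 mm above its underside). Plate 10 mm thick (its x) x 80 mm wide (its y) x 70 mm high; in the middle of its top edge a pull tab, 10 mm thick (x) x 34 mm wide (y), whose top is 104 mm above the underside. 85 to 170 g
- filter: the same filter plate; origin at the middle of its underside, z up along the tab. It stands in a slot with 2 mm of play, axes parallel to the cooler's, underside 28 mm above the worktop; its tab sticks up 32 mm above the cooler's deck, under the flap, with free deck on both sides. Lifted 72 mm it has left the slot
- basin_corner (a point): the sink basin's corner nearest the robot on the right, at worktop level; axes along the world's. From here the basin opening runs 390 mm away from the robot (+x) and 440 mm to the left (+y)
- timer: white bench timer, 58 x 64 x 21 mm, a bystander; origin at the middle of its underside
- glass_dish: glass petri dish, 96 mm across, 16 mm high, a bystander; origin at the middle of its underside
- salve_jar: jar with black lid, 60 mm across, 41 mm high, a bystander; origin at the middle of its underside
- pump_bottle: blue bottle with white pump, 58 x 72 x 157 mm, a bystander; origin at the middle of its underside
- amber_bottle: amber bottle with black cap, 72 mm across, 150 mm high, a bystander; origin at the middle of its underside
- tube_rack: white two-tier tube rack with capped tubes, 62 x 220 mm (its x, y), 112 mm high, beside the low black kerb, a bystander; origin at the middle of its underside

How it is judged:
On the way, in this order (a step that is already met when the one before it is completed fails the run):
1. the cooler is switched off: the rocker's far end is down (value of joint power_switch above 0.28 rad), for 0.2 s.
2. the cover flap stands open (value of joint flap above 1.2 rad), for 0.2 s.
3. the filter is drawn up clear of its slot (height (world z) of filter_center above 0.16 m and contact force between the fingers and filter above 0.5 N), for 0.2 s.
At the end, for the whole second after the job is handed in: Rocker off (over 0.28 rad), flap standing open (over 1.2 rad), and the filter held still (under 30 mm/s) by the fingers and by nothing else, upright within 0.3 rad, its middle inside the basin's outline by at least 15 mm and at least 60 mm above worktop level (value of joint power_switch above 0.28 rad and value of joint flap above 1.2 rad and x of filter_center in the frame of basin_corner between 0.015 and 0.375 m and y of filter_center in the frame of basin_corner between 0.015 and 0.425 m and z of filter_center in the frame of basin_corner above 0.06 m and angle between filter_center's own z axis and vertical below 0.3 rad and linear speed of filter below 0.03 m/s and contact force between the fingers and filter above 0.5 N and contact force between chiller and filter below 0.1 N); the arm keeps its last pose, push and grip.
It fails at once if a bystander is pushed more than 30 mm (distance of any of timer, glass_dish, salve_jar, pump_bottle, amber_bottle, tube_rack from where it was at the start of the episode above 0.03 m).
It fails at once if a bystander is knocked over (angle between any of timer, glass_dish, salve_jar, pump_bottle, amber_bottle, tube_rack's own z axis and vertical above 0.5 rad).
It also fails if it takes over 58 s, if anything falls off the work surface, if the arm or the gripper's body presses on something with over 40 N, if the wrist force passes 120 N, or if a joint passes its speed limit or range.

## Robot

A 7-joint arm with a two-finger parallel gripper is mounted at the origin on a cart in front of the work surface, level with it; the furniture and walls round the work are solid. World frame = base frame: x ahead of the robot, y to its left, z up, the work surface at z = 0. Lengths are in m, angles in rad, forces in N, time in s.
With the tool pointing down it reaches from about 0.425 to 0.875 m from the base axis. Payload 4.7 kg.
Tool frame: the origin (TCP) lies on the centre line of the jaws, within the pads' length; the fingertips stand 14 mm ahead of it and the grasp point (between the pads) lies 5 mm behind it; z points along the fingers, y is the direction in which the jaws open and shut (so a half turn about z gives the same grasp; the last joint's range is limited). The gripper opens to 87 mm and grips with 3 to 60 N. Pads are 19 mm wide; open, the fingers measure 117 mm over their backs; the gripper's body (75 mm by 190 mm) begins 51 mm behind the grasp point.
Start: joints at [1.181, 0.321, -0.07, 1.45, 0.023, 1.371, -0.057], TCP at [0.255, -0.598, 0.237] pointing down, gripper open.
Joint ranges: [-2.86, 2.86], [-0.3, 2.09], [-1.38, 1.24], [0.06, 2.45], [-1.56, 4.7], [0.09, 2.05], [-2.69, 2.69]. Speed limits (rad/s): [2.57, 2.57, 3.14, 3.14, 3.14, 3.14, 3.14].

## Interface

Orientations are given as a rotation vector (axis times angle).
In Python, from bench import ctrl gives the robot as it stands. The module is installed in compiled form; this text tells all that it offers.
- The arm moves only by the tool step_arm, never from a script. Its argument "plan" is a list of rows, each a list of 3 entries, a list of its own where there are three numbers: the turn, a rotation vector about the tool's x, y, z in rad, then the shift along the tool's x, y, z in m, then the closure in counts, from 0 (fully open) to 255 (shut). In form: [[[rx, ry, rz], [x, y, z], hand], ...]. A call has exactly 10 rows; each row is the pose to reach, as a shift and turn from the pose commanded when the call began, along the tool's axes at that moment; what a row does not reach only later rows make up. A row lasts 1/8 s, in which the tool goes at most 62.5 mm and 10.7 degrees, less where a joint would pass 70% of its speed; a pose out of reach is approached as far as the arm can. A call with a gripper value outside its range is refused whole. The fingers move at their own pace and stop on an object; "squeeze" is the grip in N (left out, the last holds). Time passes only in rows, so rows that repeat a pose let the fingers close, or fill a call up. It gives the time, the measured TCP pose, the force and the opening at its end, in the units of the state.
- ctrl.get_state(): the state, without advancing time (a new reading comes with each control period).
- ctrl.get_image(name): name is "scene" or "side" or "wrist"; returns the picture (420x560x3 uint8, red, green, blue); there is no depth.
- ctrl.calibration(name): a dict with "fov_y" (degrees; the focal length in pixels is half the picture's height over the tangent of half this angle, whatever the lens; pixels are square), "cx", "cy" (the principal point, pixels), "rvec" (rotation vector, rad) and "tvec" (3), from world to camera coordinates, as OpenCV has them. Camera axes: x right, y down, z forward; pixel columns grow to the right and rows downward; lengths in m; the calibration is good to about 2 mm. A picture is of the moment at which its call begins: read the wrist's pose just before it. calibration takes no time and is no camera call; for the wrist camera it gives the pose at the moment of the call.
- ctrl.close_job(): hands the job in, once; it reports no verdict.
Trained networks look in the newest picture that a camera, given by its name, has taken for a name from the list of things; names that differ only in an ending like _2 or _b are one class to them, and where a whole thing is asked for, a point or a joint stands for the part that bears it (a point fixed in the world has none). Each returns a list of dicts, best first, with "score" (0 to 1); they miss things now and then, are a little off and sometimes report something else, mostly with a low value. They report only what shows in the picture. A call takes as long as a camera call.
- ctrl.cut_out(camera, label): "pixels" (420x560 bool, what is visible of it) and "rect" ([left, top, width, height] in pixels, round what is visible of it).
The state is a dict: "time": time; "joint_positions": joint angles; "qd": joint speeds; "joint_torque": joint torques, N m; "position": TCP position; "tool_rot": TCP orientation; "ft_force": force on the tool from outside, world axes, zero at the start; "torque": the same for the moment, N m; "grip_width": opening from 0.0 (shut) to 1.0 (fully open).
Only numpy, scipy, OpenCV 4.12 (cv2) and the standard library are available. Lean on these libraries where they do the work, as an engineer would, in place of code of your own. Each camera call takes 0.05 s, during which the arm holds its last target.

## Working session

There is one attempt and no reset: what is moved stays moved. The work goes in short steps, Python scripts to look and compute and a tool call to move; the robot and the scene stay as the last step left them, time stands still between calls to the robot, and variables do not carry over. Pictures are saved under pics/ and viewed, and the job is handed in when it is done.

Besides the shell and the picture viewer there is one more tool, called after "Call:" in YAML: its name, and indented under it one key for each argument. step_arm: Moves the arm, as the interface text tells. Its arguments: {"type":"object","properties":{"plan":{"type":"array"},"squeeze":{"type":"number"}},"required":["plan"]}

```bash
mkdir -p pics; ls; cat > h.py <<'E'
import numpy as np, cv2
from bench import ctrl
from scipy.spatial.transform import Rotation as R
def K(c):
    f=210/np.tan(np.radians(c['fov_y'])/2); return np.array([[f,0,c['cx']],[0,f,c['cy']],[0,0,1]])
def snap(n,fn):
    im=ctrl.get_image(n); cv2.imwrite('pics/'+fn,im[:,:,::-1]); return im
def proj(c,P):
    return cv2.projectPoints(np.atleast_2d(np.array(P,float)),np.array(c['rvec'],float),np.array(c['tvec'],float),K(c),None)[0].reshape(-1,2)
def ray(c,px):
    Rm=R.from_rotvec(c['rvec']).as_matrix(); o=-Rm.T@np.array(c['tvec']); d=Rm.T@np.linalg.inv(K(c))@np.array([px[0],px[1],1.]); return o,d/np.linalg.norm(d)
def atz(c,px,z):
    o,d=ray(c,px); return o+d*(z-o[2])/d[2]
E
python3 - <<'E'
from h import *
for n in ['scene','side','wrist']:
    snap(n,n+'0.png'); c=ctrl.calibration(n); print(n,c)
s=ctrl.get_state(); print(s)
E
```

```text
pics
scene {'fov_y': 42.60591006841327, 'cx': 277.94171065813595, 'cy': 211.1810959224456, 'rvec': array([ 1.21357093, -2.09858415,  1.08075049]), 'tvec': array([0.38694023, 0.36745397, 1.26173698])}
side {'fov_y': 57.64861961170341, 'cx': 279.87636515741104, 'cy': 205.95262870412725, 'rvec': array([ 2.50987814, -0.41409531,  0.12839519]), 'tvec': array([-0.56757075,  0.28545878,  1.23137449])}
wrist {'fov_y': 66.12189853626344, 'cx': 279.6321244943778, 'cy': 206.58070050199532, 'rvec': array([-2.42078324,  1.60065361,  0.2237855 ]), 'tvec': array([-0.64953452, -0.03185628,  0.39017253])}
{'time': 0.15, 'joint_positions': array([ 1.1810976 ,  0.32165719, -0.07007041,  1.45142237,  0.02262322,
        1.37081352, -0.05688599]), 'qd': array([ 5.33983453e-05, -1.90871571e-03, -9.29666552e-04, -3.83369185e-03,
        2.02660403e-04, -4.47332507e-04,  1.03138383e-03]), 'joint_torque': array([-9.11822622e-05, -4.91795969e+01, -4.04570354e-01, -3.12875283e+01,
       -6.40063779e-02,  4.04217734e-02,  9.32121247e-05]), 'position': array([ 0.25517334, -0.59736647,  0.23569589]), 'tool_rot': array([-3.07634284e+00, -6.29739218e-01,  6.53578933e-04]), 'ft_force': array([-1.27158168,  0.18618775, -0.64979677]), 'torque': array([ 0.04293927, -0.03076862,  0.00589993]), 'grip_width': 1.0005254647105593}
```

View pics/scene0.png

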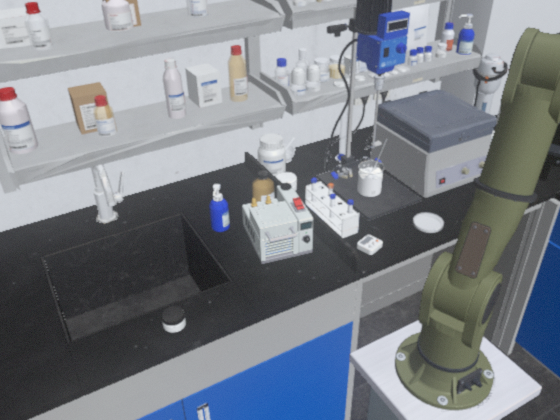

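View pics/side0.png

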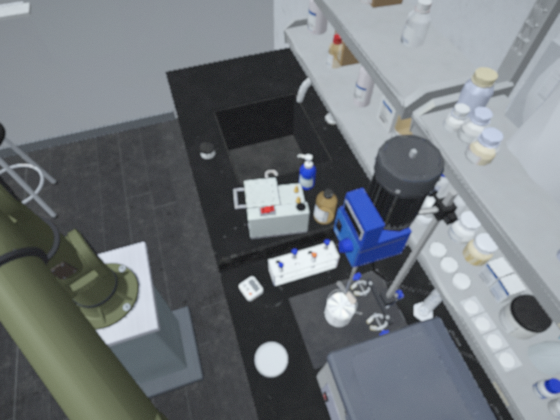

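View pics/wrist0.png

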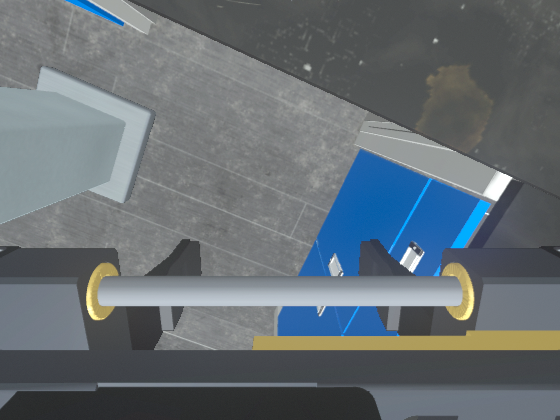

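```bash
python3 - <<'E'
from h import *
out={}
for n in ['scene','side']:
    im=snap(n,n+'1.png'); c=ctrl.calibration(n)
    for l in ['chiller','flap_handle','switch_far_end','flap','power_switch','pump_bottle','amber_bottle','tube_rack','timer','salve_jar']:
        r=ctrl.cut_out(n,l)
        for d in r[:1]:
            m=d['pixels']; ys,xs=np.nonzero(m); print(n,l,round(d['score'],2),d['rect'],m.sum(),xs.mean().round(1),ys.mean().round(1))
            out[n+'_'+l]=m
np.savez('m.npz',**out)
a=cv2.imread('pics/scene1.png')[170:270,200:370]; cv2.imwrite('pics/a.png',cv2.resize(a,None,fx=4.5,fy=4.5,interpolation=cv2.INTER_CUBIC))
a=cv2.imread('pics/side1.png')[140:300,190:360]; cv2.imwrite('pics/b.png',cv2.resize(a,None,fx=3.7,fy=3.7,interpolation=cv2.INTER_CUBIC))
E
```

```text
scene chiller 0.81 [241.7, 180.3, 70.8, 83.3] 3923 278.3 226.1
scene flap_handle 0.58 [245.1, 204.7, 52.2, 34.0] 1531 273.6 221.4
scene flap 0.96 [247.5, 199.6, 49.2, 41.4] 1537 273.1 221.2
scene power_switch 0.74 [253.2, 170.7, 20.0, 30.3] 504 262.1 186.8
scene pump_bottle 0.9 [210.4, 184.5, 19.9, 46.9] 666 218.2 212.5
scene tube_rack 0.95 [302.4, 179.9, 55.7, 56.3] 1825 331.1 208.2
scene timer 0.65 [356.3, 233.9, 26.1, 21.2] 369 368.4 244.4
scene salve_jar 0.57 [160.5, 302.6, 23.9, 32.2] 537 172.6 319.2
side chiller 0.96 [231.2, 178.5, 80.8, 58.1] 3279 273.3 207.8
side flap_handle 0.64 [232.4, 177.4, 50.9, 32.1] 1017 258.3 192.8
side flap 0.88 [230.6, 175.7, 47.7, 32.3] 988 258.4 192.8
side power_switch 0.49 [258.4, 203.8, 16.7, 11.0] 109 267.3 208.2
side pump_bottle 0.85 [299.9, 154.6, 16.3, 33.9] 401 306.7 173.6
side amber_bottle 0.75 [314.0, 190.7, 22.2, 32.4] 629 324.7 206.2
side tube_rack 0.61 [266.2, 241.8, 70.5, 44.8] 1822 302.8 262.1
side timer 0.72 [241.3, 278.7, 18.5, 23.2] 328 250.0 287.7
side salve_jar 0.54 [234.1, 177.2, 44.3, 30.0] 1003 258.6 192.9
```

View pics/a.png

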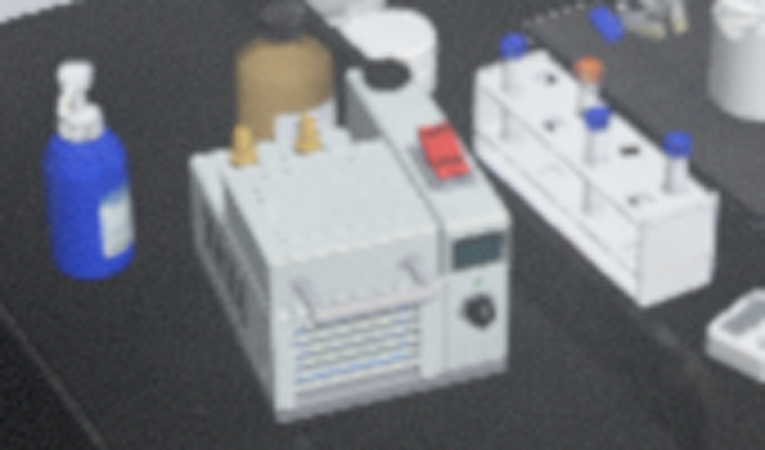

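View pics/b.png

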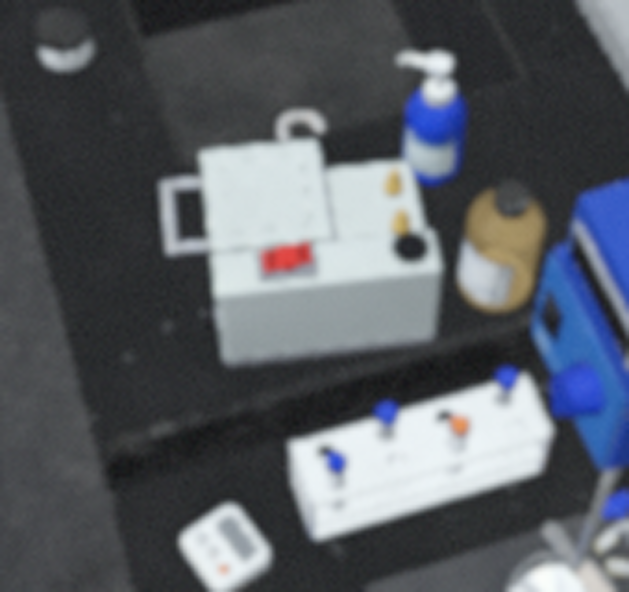

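```bash
cat > fit.py <<'E'
from h import *
from scipy.optimize import least_squares
cs=ctrl.calibration('scene'); cd=ctrl.calibration('side')
S=[((-.1,-.08,0),(505,370)),((-.1,.08,0),(278,418)),]
D=[((-.1,-.08,0),(225,362)),((.1,-.08,0),(437,340)),((-.1,-.08,.142),(217,297)),((.1,-.08,.142),(440,262)),((.1,.08,.096),(412,162))]
def W(p,P): c,s=np.cos(p[2]),np.sin(p[2]); P=np.array(P); return np.c_[p[0]+c*P[:,0]-s*P[:,1],p[1]+s*P[:,0]+c*P[:,1],P[:,2]]
def res(p):
    a=proj(cs,W(p,[k for k,_ in S]))-(np.array([v for _,v in S])/4.5+[200,170])
    b=proj(cd,W(p,[k for k,_ in D]))-(np.array([v for _,v in D])/3.7+[190,140])
    return np.r_[a.ravel(),b.ravel()]
r=least_squares(res,[.7,0,0.]); print(r.x, r.fun.round(1))
p=r.x
def tri(a,b):
    o1,d1=ray(cs,a);o2,d2=ray(cd,b)
    A=np.c_[d1,-d2]; t=np.linalg.lstsq(A,o2-o1,rcond=None)[0]
    q1=o1+t[0]*d1;q2=o2+t[1]*d2; return (q1+q2)/2, np.linalg.norm(q1-q2)
def s(x,y): return (x/4.5+200,y/4.5+170)
def d(x,y): return (x/3.7+190,y/3.7+140)
def loc(P): c,s=np.cos(p[2]),np.sin(p[2]); v=P[:2]-p[:2]; return np.array([c*v[0]+s*v[1],-s*v[0]+c*v[1],P[2]])
for nm,a,b in [('hL',s(315,318),d(165,182)),('hR',s(437,293),d(171,250)),('sw',s(443,150),d(288,260)),('pump',s(76,80),d(436,65)),('ambercap',s(285,18),d(513,196)),('port1',s(243,130),d(393,172))]:
    P,e=tri(a,b); print(nm,P.round(4),e.round(4),'local',loc(P).round(4))
# handle at z=.121 planes
print([atz(cs,s(315,318),.121),atz(cs,s(437,293),.121),atz(cd,d(165,182),.121),atz(cd,d(171,250),.121)])
print('switch', atz(cs,s(443,150),.155),atz(cd,d(288,260),.155))
# basin corner
E
python3 fit.py
```

```text
[ 0.62246344  0.09804662 -0.196661  ] [ 0.3  2.2 -0.4  3.1  1.2  2.2 -0.2  1.8  0.7 -2.   1.6  0.8  0.6 -1.9]
hL [0.497  0.1864 0.1185] 0.0013 local [-0.1403  0.0622  0.1185]
hR [0.4817 0.1095 0.1182] 0.0003 local [-0.1403 -0.0163  0.1182]
sw [0.575  0.0472 0.148 ] 0.0034 local [-0.0367 -0.0591  0.148 ]
pump [0.7792 0.2175 0.1474] 0.001 local [0.1304 0.1477 0.1474]
ambercap [0.7901 0.0512 0.1403] 0.0013 local [ 0.1736 -0.0131  0.1403]
port1 [0.7038 0.1291 0.1187] 0.002 local [0.0737 0.0463 0.1187]
[array([0.49496017, 0.18804184, 0.121     ]), array([0.47840059, 0.11137546, 0.121     ]), array([0.49625528, 0.18399075, 0.121     ]), array([0.48157282, 0.10766748, 0.121     ])]
switch [0.56825977 0.05288874 0.155     ] [0.57237161 0.0412372  0.155     ]
```

```bash
python3 - <<'E'
import cv2
a=cv2.imread('pics/scene1.png')[170:350,30:240]; cv2.imwrite('pics/c.png',cv2.resize(a,None,fx=3.6,fy=3.3,interpolation=cv2.INTER_CUBIC))
a=cv2.imread('pics/side1.png')[60:230,160:350]; cv2.imwrite('pics/d.png',cv2.resize(a,None,fx=3.5,fy=3.5,interpolation=cv2.INTER_CUBIC))
E
```

```text
(no output)
```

View pics/c.png

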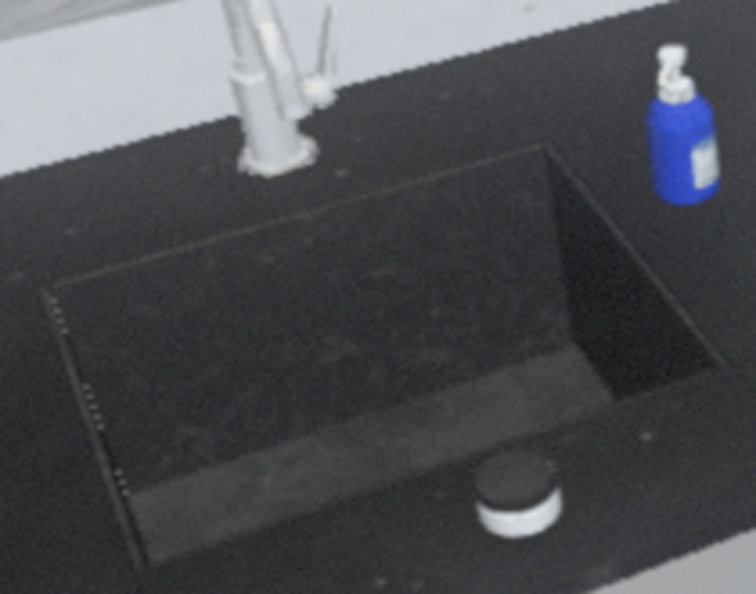

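View pics/d.png

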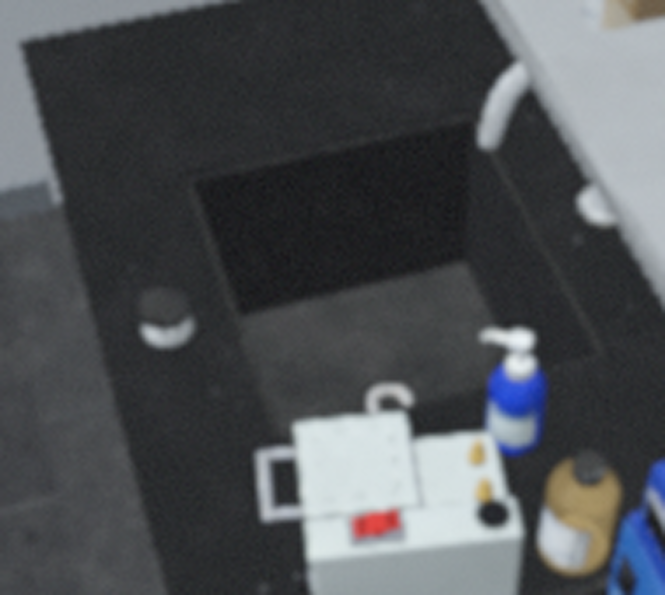

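```bash
cat > g.py <<'E'
from h import *
import json,os
# commanded pose tracking: cmd.json {p,rv}
def cur():
    s=ctrl.get_state(); return np.array(s['position']),R.from_rotvec(s['tool_rot'])
def down(ang):  # tool z down, tool y along world angle ang
    y=np.array([np.cos(ang),np.sin(ang),0]); z=np.array([0,0,-1.]); return R.from_matrix(np.c_[np.cross(y,z),y,z])
def go(p,Rt,start=None):
    p0,R0=start or cur()
    print('turn',(R0.inv()*Rt).as_rotvec().round(4),'shift',(R0.inv().apply(np.array(p)-p0)).round(4))
E
python3 - <<'E'
from g import *
cs=ctrl.calibration('scene'); f=lambda x,y:(x/3.6+30,y/3.3+170)
for q in [(720,365),(545,148),(45,290),(140,565)]: print(atz(cs,f(*q),0).round(4))
p,Rt=cur(); print(p,Rt.as_matrix().round(3))
c=ctrl.calibration('wrist'); Rm=R.from_rotvec(c['rvec']).as_matrix(); o=-Rm.T@c['tvec']; print('cam in tool',Rt.inv().apply(o-p),'\n',(Rt.inv().as_matrix()@Rm.T).round(3))
for a in [-.197,-.197+np.pi,-.197+np.pi/2,-.197-np.pi/2]: go([.5,.08,.32],down(a))
E
```

```text
[0.5296 0.3021 0.    ]
[0.9068 0.3039 0.    ]
[0.9103 0.7474 0.    ]
[0.5317 0.7472 0.    ]
[ 0.25539758 -0.59775183  0.23659253] [[ 0.92   0.393 -0.   ]
 [ 0.393 -0.92  -0.   ]
 [-0.     0.    -1.   ]]
cam in tool [ 7.52129491e-02 -3.61007160e-05 -1.48043200e-01] 
 [[-0.002 -0.962 -0.274]
 [ 1.    -0.002  0.001]
 [-0.001 -0.274  0.962]]
turn [ 1.000e-04  1.000e-04 -9.699e-01] shift [ 0.4913 -0.5271 -0.0835]
turn [ 1.0000e-04 -1.0000e-04  2.1717e+00] shift [ 0.4913 -0.5271 -0.0835]
turn [-0.0000e+00  1.0000e-04 -2.5407e+00] shift [ 0.4913 -0.5271 -0.0835]
turn [1.000e-04 0.000e+00 6.009e-01] shift [ 0.4913 -0.5271 -0.0835]
```

```bash
python3 - <<'E'
from g import *
go([.57,.07,.33],down(-.197),(np.array([.2553,-.598,.237]),cur()[1]))
E
```

```text
turn [ 1.000e-04  1.000e-04 -9.699e-01] shift [ 0.5519 -0.4906 -0.0931]
```

Call:
step_arm:
  plan:
    - [[0,0,-0.15],[0.05,-0.05,-0.03],255]
    - [[0,0,-0.3],[0.1,-0.1,-0.06],255]
    - [[0,0,-0.45],[0.15,-0.14,-0.09],255]
    - [[0,0,-0.6],[0.2,-0.18,-0.093],255]
    - [[0,0,-0.75],[0.25,-0.22,-0.093],255]
    - [[0,0,-0.9],[0.3,-0.265,-0.093],255]
    - [[0,0,-0.97],[0.345,-0.307,-0.093],255]
    - [[0,0,-0.97],[0.39,-0.347,-0.093],255]
    - [[0,0,-0.97],[0.435,-0.387,-0.093],255]
    - [[0,0,-0.97],[0.48,-0.427,-0.093],255]
  squeeze: 20

```text
time: 2.5
position: [0.5148, -0.046, 0.3299]
tool_rot: [2.428, 1.991, 0.0]
ft_force: [0.9, -0.0, -0.2]
grip_width: 0.019
```

```bash
python3 - <<'E'
from g import *
print(cur()[0],cur()[1].as_matrix().round(3)); go([.57,.07,.33],down(-.197))
E
```

```text
[ 0.51480862 -0.04601432  0.32994707] [[ 0.196  0.981  0.001]
 [ 0.981 -0.196 -0.001]
 [-0.001  0.001 -1.   ]]
turn [ 0.0013  0.0008 -0.0005] shift [ 1.246e-01  3.140e-02 -1.000e-04]
```

Call:
step_arm:
  plan:
    - [[0,0,0],[0.05,0.015,0],255]
    - [[0,0,0],[0.09,0.025,0],255]
    - [[0,0,0],[0.12,0.03,0],255]
    - [[0,0,0],[0.125,0.031,0],255]
    - [[0,0,0],[0.125,0.031,0],255]
    - [[0,0,0],[0.125,0.031,0],255]
    - [[0,0,0],[0.125,0.031,0],255]
    - [[0,0,0],[0.125,0.031,0],255]
    - [[0,0,0],[0.125,0.031,0],255]
    - [[0,0,0],[0.125,0.031,0],255]

```text
time: 3.75
position: [0.5691, 0.0687, 0.3295]
tool_rot: [2.429, 1.992, -0.0]
ft_force: [0.2, 0.2, 0.0]
grip_width: 0.009
```

```bash
python3 - <<'E'
from g import *
print(cur()[0]); snap('wrist','w1.png')
E
```

```text
[0.56909385 0.06869745 0.32950477]
```

View pics/w1.png

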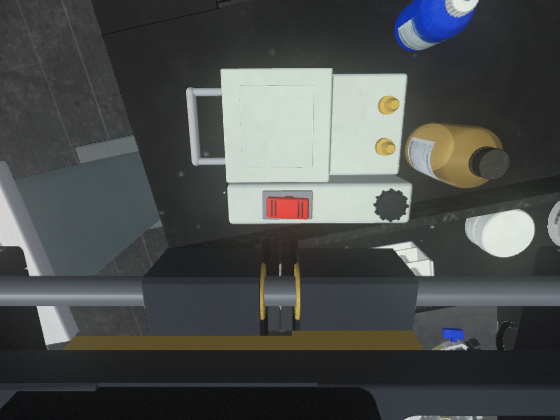

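```bash
python3 - <<'E'
from g import *
c=ctrl.calibration('wrist')
for n,px,z in [('colFR',(229.5,222),.142),('colBR',(410.5,221.5),.142),('colFL',(228,184),.142),('colBL',(409.5,184),.142),('flFL',(221.5,69.5),.142),('flBL',(331,69),.142),('flBR',(330.5,181),.142),('flFR',(227,181.5),.142),('deckBL',(407,74.5),.096),('h1',(191.5,91),.121),('h2',(195,161),.121),('rock pivot',(289,208),.153),('rockfar',(309,208),.16),('rocknear',(267,208),.15)]:
    print(n,atz(c,px,z).round(4))
E
```

```text
colFR [0.508 0.042 0.142]
colBR [0.7027 0.0033 0.142 ]
colFL [0.5166 0.0836 0.142 ]
colBL [0.7054 0.0456 0.142 ]
flFL [0.5375 0.1942 0.142 ]
flBL [0.6411 0.1739 0.142 ]
flBR [0.6237 0.0653 0.142 ]
flFR [0.5162 0.0864 0.142 ]
deckBL [0.7302 0.1561 0.096 ]
h1 [0.4989 0.1835 0.121 ]
h2 [0.4829 0.1123 0.121 ]
rock pivot [0.5753 0.048  0.153 ]
rockfar [0.5956 0.046  0.16  ]
rocknear [0.5524 0.0517 0.15  ]
```

```bash
python3 - <<'E'
import cv2
a=cv2.imread('pics/w1.png')[60:235,175:425]; cv2.imwrite('pics/w1z.png',cv2.resize(a,None,fx=3.2,fy=3.2,interpolation=cv2.INTER_CUBIC))
E
```

```text
(no output)
```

View pics/w1z.png

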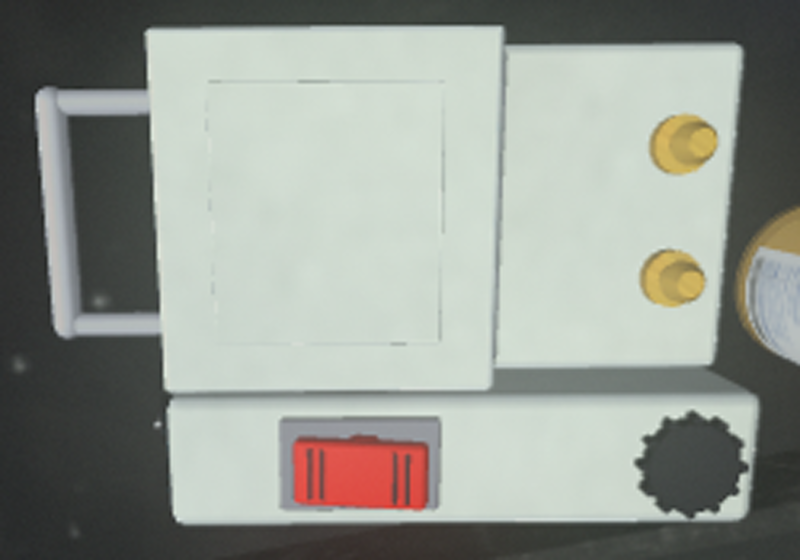

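```bash
python3 - <<'E'
from g import *
go([.5985,.0433,.195],down(-.197),(np.array([.570,.070,.330]),cur()[1]))
E
```

```text
turn [0.     0.0001 0.    ] shift [-0.0206  0.0332  0.135 ]
```

Call:
step_arm:
  plan:
    - [[0,0,0],[-0.01,0.016,0.05],255]
    - [[0,0,0],[-0.02,0.0325,0.1],255]
    - [[0,0,0],[-0.02,0.0325,0.135],255]
    - [[0,0,0],[-0.02,0.0325,0.145],255]
    - [[0,0,0],[-0.02,0.0325,0.15],255]
    - [[0,0,0],[-0.02,0.0325,0.154],255]
    - [[0,0,0],[-0.02,0.0325,0.158],255]
    - [[0,0,0],[-0.02,0.0325,0.161],255]
    - [[0,0,0],[-0.02,0.0325,0.163],255]
    - [[0,0,0],[-0.02,0.0325,0.163],255]

```text
time: 5.05
position: [0.598, 0.0428, 0.1684]
tool_rot: [2.428, 1.991, 0.003]
ft_force: [0.3, -0.5, 9.4]
grip_width: 0.0
```

```bash
python3 - <<'E'
from g import *
print(cur()[0],ctrl.get_state()['ft_force']); snap('wrist','w2.png'); snap('scene','s2.png'); snap('side','d2.png')
a=cv2.imread('pics/s2.png')[170:270,200:370]
b=cv2.imread('pics/d2.png')[140:240,190:360]
cv2.imwrite('pics/sd2.png',cv2.resize(np.vstack([a,b]),None,fx=3,fy=3,interpolation=cv2.INTER_CUBIC))
E
```

```text
[0.5980331  0.04284043 0.16844654] [ 0.2893224  -0.46993226  9.35797931]
```

View pics/w2.png

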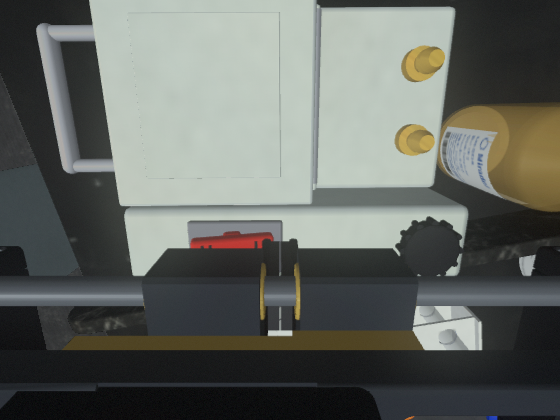

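View pics/sd2.png

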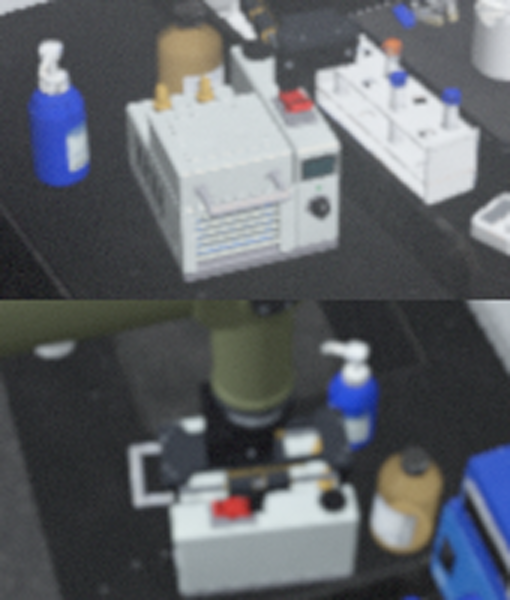

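Call:
step_arm:
  plan:
    - [[0,0,0],[0,0,0.0015],255]
    - [[0,0,0],[0,0,0.0015],255]
    - [[0,0,0],[0,0,0.0015],255]
    - [[0,0,0],[0,0,-0.03],255]
    - [[0,0,0],[0,0,-0.07],200]
    - [[0,0,0],[0.03,-0.05,-0.08],0]
    - [[0,0,0],[0.06,-0.095,-0.08],0]
    - [[0,0,0],[0.082,-0.1255,-0.08],0]
    - [[0,0,0],[0.082,-0.1255,-0.08],0]
    - [[0,0,0],[0.082,-0.1255,-0.08],0]

```text
time: 6.45
position: [0.4902, 0.1469, 0.2464]
tool_rot: [2.429, 1.991, -0.001]
ft_force: [-0.1, -0.1, -0.2]
grip_width: 0.604
```

```bash
python3 - <<'E'
from g import *
print(cur()[0],ctrl.get_state()['ft_force']); snap('wrist','w3.png');print(ctrl.calibration('wrist'))
E
```

```text
[0.49024457 0.146912   0.24641281] [-0.11189906 -0.05830558 -0.21397045]
{'fov_y': 66.12189853626344, 'cx': 279.6321244943778, 'cy': 206.58070050199532, 'rvec': array([-2.84938247,  0.28628215,  0.03886008]), 'tvec': array([-0.45195657,  0.19576199,  0.46580339])}
```

View pics/w3.png

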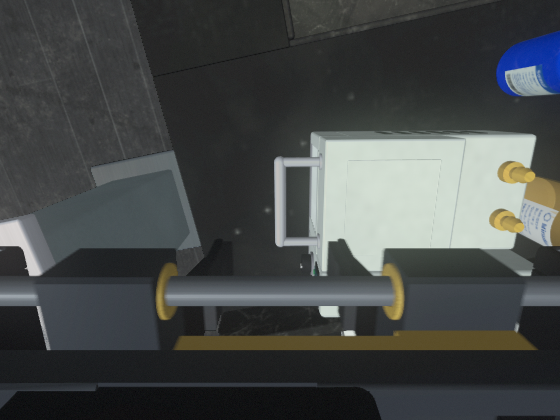

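```bash
python3 - <<'E'
from g import *
c=ctrl.calibration('wrist')
print(atz(c,(280,160),.121),atz(c,(280,242),.121), proj(c,[[.491,.148,.121]]))
a=snap('scene','s3.png')[170:270,200:370,::-1]
b=snap('side','d3.png')[140:240,190:360,::-1]
cv2.imwrite('pics/sd3.png',cv2.resize(np.vstack([a,b]),None,fx=3,fy=3,interpolation=cv2.INTER_CUBIC))
E
```

```text
[0.49863325 0.18370263 0.121     ] [0.48383985 0.11066044 0.121     ] [[279.55059881 201.6545711 ]]
```

View pics/sd3.png

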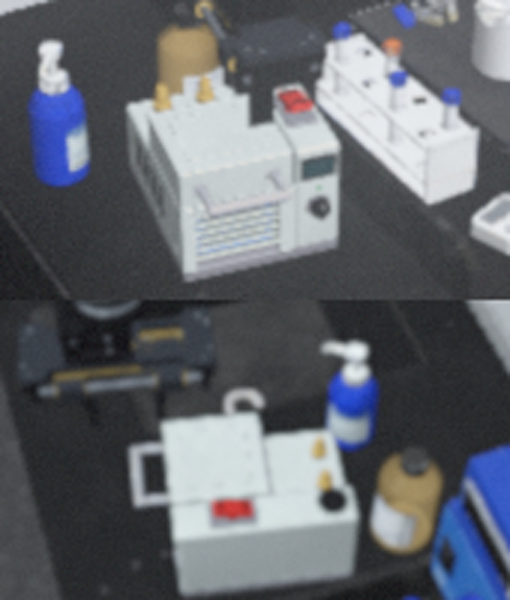

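```bash
python3 - <<'E'
import cv2,numpy as np
r=[]
for f in ['scene1','s3']: r.append(cv2.imread(f'pics/{f}.png')[190:220,280:315])
A=np.hstack(r)
r=[]
for f in ['side1','d3']: r.append(cv2.imread(f'pics/{f}.png')[195:225,250:285])
cv2.imwrite('pics/r.png',cv2.resize(np.vstack([A,np.hstack(r)]),None,fx=9,fy=9,interpolation=cv2.INTER_CUBIC))
E
```

```text
(no output)
```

View pics/r.png

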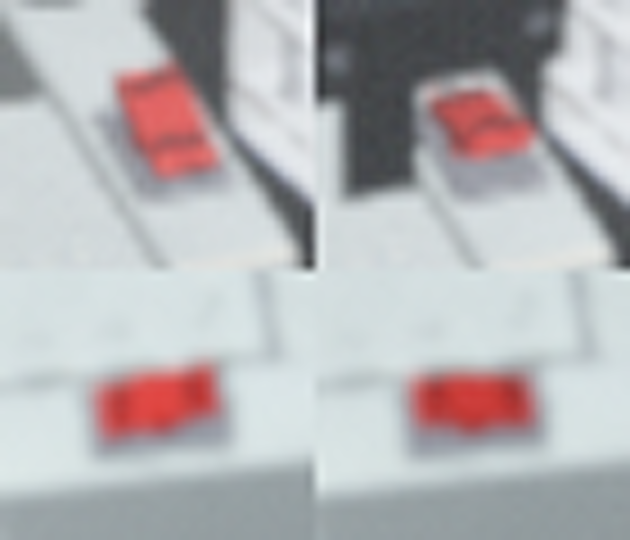

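Call:
step_arm:
  plan:
    - [[0,0,0],[0,0.001,0.02],180]
    - [[0,0,0],[0,0.001,0.04],180]
    - [[0,0,0],[0,0.001,0.05],180]
    - [[0,0,0],[0,0.001,0.06],180]
    - [[0,0,0],[0,0.001,0.08],180]
    - [[0,0,0],[0,0.001,0.1],180]
    - [[0,0,0],[0,0.001,0.12],180]
    - [[0,0,0],[0,0.001,0.129],180]
    - [[0,0,0],[0,0.001,0.129],255]
    - [[0,0,0],[0,0.001,0.129],255]
  squeeze: 20

```text
time: 7.85
position: [0.4917, 0.1477, 0.1183]
tool_rot: [2.429, 1.992, 0.002]
ft_force: [-0.8, -0.1, 0.1]
grip_width: 0.15
```

```bash
python3 - <<'E'
from g import *
print(cur()[0],ctrl.get_state()['ft_force'],ctrl.get_state()['grip_width']); snap('wrist','w4.png')
E
```

```text
[0.49170826 0.14774408 0.1183245 ] [-0.77812248 -0.12530279  0.07421638] 0.14977181546110788
```

View pics/w4.png

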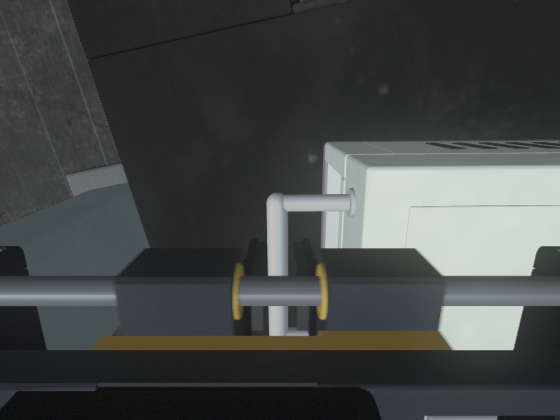

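Call:
step_arm:
  plan:
    - [[0,0,0],[0,0,0],255]
    - [[0,0,0],[0,0.0024,-0.013],255]
    - [[0,0,0],[0,0.006,-0.026],255]
    - [[0,0,0],[0,0.0107,-0.0385],255]
    - [[0,0,0],[0,0.0165,-0.0505],255]
    - [[0,0,0],[0,0.0233,-0.062],255]
    - [[0,0,0],[0,0.0312,-0.0727],255]
    - [[0,0,0],[0,0.04,-0.0828],255]
    - [[0,0,0],[0,0.0497,-0.092],255]
    - [[0,0,0],[0,0.06,-0.1003],255]

```text
time: 9.15
position: [0.5489, 0.1367, 0.2201]
tool_rot: [-2.427, -1.993, 0.003]
ft_force: [-7.2, 2.4, 6.7]
grip_width: 0.103
```

```bash
python3 - <<'E'
from g import *
print(cur()[0],ctrl.get_state()['ft_force'],ctrl.get_state()['grip_width']); snap('wrist','w5.png')
a=snap('scene','s5.png')[140:270,200:370,::-1]
b=snap('side','d5.png')[140:240,190:360,::-1]
cv2.imwrite('pics/sd5.png',cv2.resize(np.vstack([a,b]),None,fx=2.5,fy=2.5,interpolation=cv2.INTER_CUBIC))
E
```

```text
[0.5488951 0.1367126 0.2201062] [-7.17021907  2.37513984  6.66352017] 0.10336996262540041
```

View pics/w5.png

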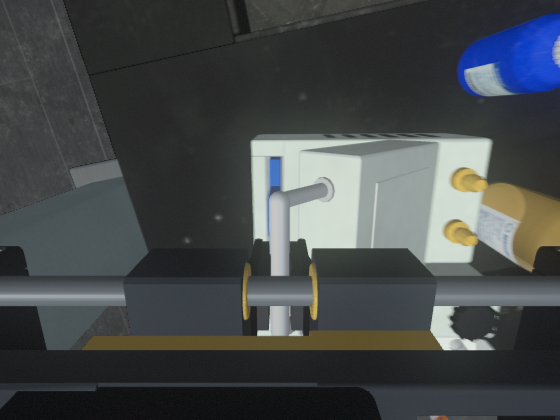

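View pics/sd5.png

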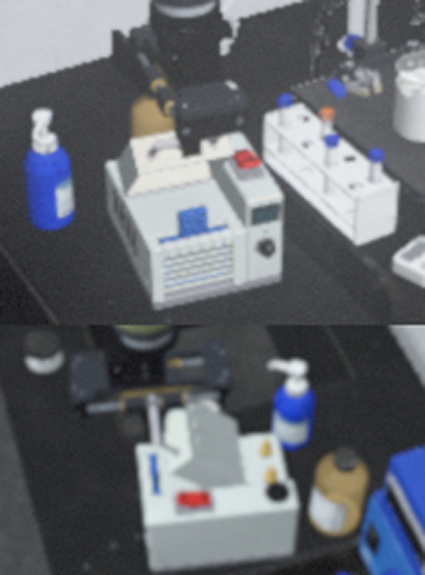

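Call:
step_arm:
  plan:
    - [[0,0,0],[0,0.0104,-0.0086],255]
    - [[0,0,0],[0,0.0237,-0.0155],255]
    - [[0,0,0],[0,0.0376,-0.0212],255]
    - [[0,0,0],[0,0.0519,-0.0254],255]
    - [[0,0,0],[0,0.0666,-0.0282],255]
    - [[0,0,0],[0,0.0816,-0.0294],255]
    - [[0,0,0],[0,0.0965,-0.0292],255]
    - [[0,0,0],[0,0.1085,-0.028],255]
    - [[0,0,0],[0,0.1085,-0.028],255]
    - [[0,0,0],[0,0.1085,-0.028],255]

```text
time: 10.55
position: [0.6571, 0.1148, 0.2465]
tool_rot: [2.428, 1.991, 0.003]
ft_force: [2.0, 3.0, 3.6]
grip_width: 0.105
```

```bash
python3 - <<'E'
from g import *
print(cur()[0],ctrl.get_state()['ft_force'],ctrl.get_state()['grip_width']); snap('wrist','w6.png')
a=snap('scene','s6.png')[140:270,200:370,::-1]
b=snap('side','d6.png')[140:240,190:360,::-1]
cv2.imwrite('pics/sd6.png',cv2.resize(np.vstack([a,b]),None,fx=2.5,fy=2.5,interpolation=cv2.INTER_CUBIC))
E
```

```text
[0.65712221 0.11481922 0.24649469] [1.95464456 2.97451355 3.62851505] 0.10510921997043578
```

View pics/w6.png

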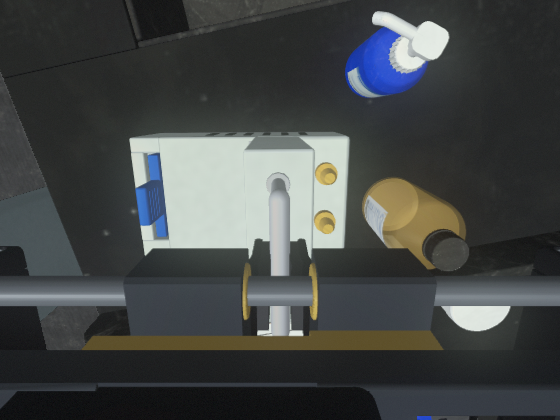

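View pics/sd6.png

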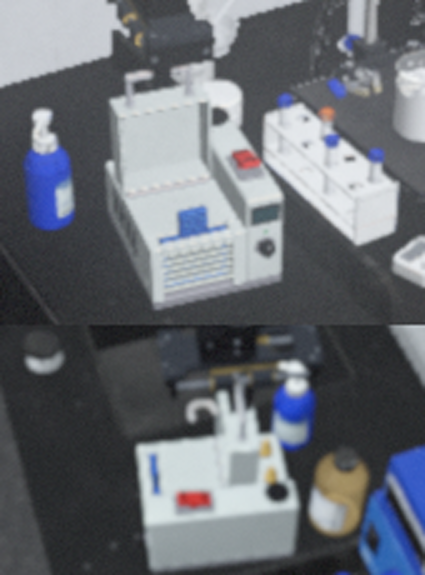

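```bash
python3 - <<'E'
from g import *
print(ctrl.get_state()['joint_positions'].round(3))
c=ctrl.calibration('wrist')
for n,px,z in [('slotL',(154,155),.1),('slotR',(160,235),.1)]: print(n,atz(c,px,z).round(4))
a=cv2.imread('pics/w6.png')[120:260,110:250]; cv2.imwrite('pics/w6z.png',cv2.resize(a,None,fx=4,fy=4,interpolation=cv2.INTER_CUBIC))
for l in ['filter','filter_center']:
    for d in ctrl.cut_out('wrist',l)[:2]: print(l,d['score'],d['rect'])
E
```

```text
[ 0.324  0.445 -0.746  1.372  0.3    1.437 -0.608]
slotL [0.5533 0.1763 0.1   ]
slotR [0.5357 0.1009 0.1   ]
filter 0.76 [133.5, 154.7, 32.3, 83.4]
filter_center 0.7 [135.3, 152.8, 33.7, 88.2]
```

View pics/w6z.png

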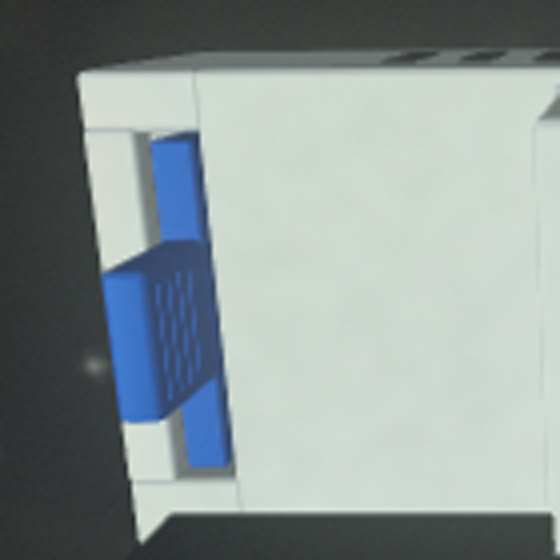

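```bash
python3 - <<'E'
from g import *
c=ctrl.calibration('wrist')
P=[atz(c,(x/4+110,y/4+120),.132) for x,y in [(103,275),(152,270),(118,420),(165,415)]]
print(np.round(P,4)); m=np.mean(P,0); print(m)
go([.657,.115,.30],down(-.197+np.pi/2)); go([m[0],m[1],.24],down(-.197+np.pi/2))
go([m[0],m[1],.24],down(-.197))
E
```

```text
[[0.5427 0.1539 0.132 ]
 [0.553  0.1529 0.132 ]
 [0.5358 0.1227 0.132 ]
 [0.546  0.1218 0.132 ]]
[0.54436163 0.13781066 0.132     ]
turn [ 1.8000e-03  9.0000e-04 -1.5705e+00] shift [ 0.0002  0.0005 -0.0534]
turn [ 1.8000e-03  9.0000e-04 -1.5705e+00] shift [ 0.0005 -0.1145  0.0064]
turn [ 0.0017 -0.0005  0.0003] shift [ 0.0005 -0.1145  0.0064]
```

Call:
step_arm:
  plan:
    - [[0,0,0],[0,0,0],150]
    - [[0,0,0],[0,0,0],150]
    - [[0,0,0],[0,0,0],150]
    - [[0,0,0],[0,0,-0.025],130]
    - [[0,0,0],[0,0,-0.06],110]
    - [[0,0,-0.18],[0,-0.03,-0.075],90]
    - [[0,0,-0.36],[0,-0.06,-0.075],90]
    - [[0,0,-0.54],[0,-0.09,-0.075],90]
    - [[0,0,-0.72],[0,-0.1145,-0.075],90]
    - [[0,0,-0.9],[0,-0.1145,-0.075],90]

```text
time: 12.05
position: [0.5421, 0.1375, 0.321]
tool_rot: [1.31, 2.855, -0.004]
ft_force: [0.5, 0.4, 0.3]
grip_width: 0.644
```

```bash
python3 - <<'E'
from g import *
print(cur()[0],ctrl.get_state()['joint_positions'].round(3))
go([.5446,.1378,.24],down(-.197+np.pi/2))
E
```

```text
[0.54214155 0.13749435 0.32095966] [ 0.536  0.195 -0.954  1.518  0.161  1.511  0.292]
turn [-0.0023  0.001  -0.6635] shift [-0.0012  0.0022  0.081 ]
```

Call:
step_arm:
  plan:
    - [[0,0,-0.17],[0,0.001,0],90]
    - [[0,0,-0.34],[0,0.001,0.01],90]
    - [[0,0,-0.51],[-0.001,0.002,0.02],90]
    - [[0,0,-0.6635],[-0.001,0.002,0.03],90]
    - [[0,0,-0.6635],[-0.001,0.002,0.04],90]
    - [[0,0,-0.6635],[-0.001,0.002,0.05],90]
    - [[0,0,-0.6635],[-0.001,0.002,0.06],90]
    - [[0,0,-0.6635],[-0.001,0.002,0.07],90]
    - [[0,0,-0.6635],[-0.001,0.002,0.08],90]
    - [[0,0,-0.6635],[-0.001,0.002,0.08],90]

```text
time: 13.3
position: [0.5457, 0.1373, 0.2399]
tool_rot: [-0.32, -3.124, 0.001]
ft_force: [0.6, 0.6, 0.1]
grip_width: 0.642
```

```bash
python3 - <<'E'
from g import *
print(cur()[0],cur()[1].as_matrix().round(3)[:2],ctrl.get_state()['joint_positions'].round(3)); snap('wrist','w7.png')
c=ctrl.calibration('wrist'); print(proj(c,[[.5444,.1378,.132],[.5411,.1211,.132],[.5476,.1545,.132]]))
a=snap('scene','s7.png')[120:270,180:370,::-1]
b=snap('side','d7.png')[120:240,180:370,::-1]
cv2.imwrite('pics/sd7.png',cv2.resize(np.vstack([a,b]),None,fx=2.2,fy=2.2,interpolation=cv2.INTER_CUBIC))
E
```

```text
[0.54568734 0.13731912 0.23986423] [[-0.979  0.203 -0.002]
 [ 0.203  0.979 -0.   ]] [ 0.587  0.268 -1.028  1.639  0.233  1.369  0.894]
[[279.83821813 206.5759666 ]
 [259.26450522 206.7841564 ]
 [300.39897379 206.25382883]]
```

View pics/w7.png

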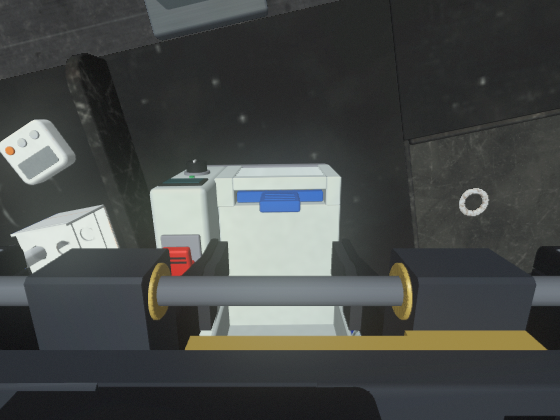

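View pics/sd7.png

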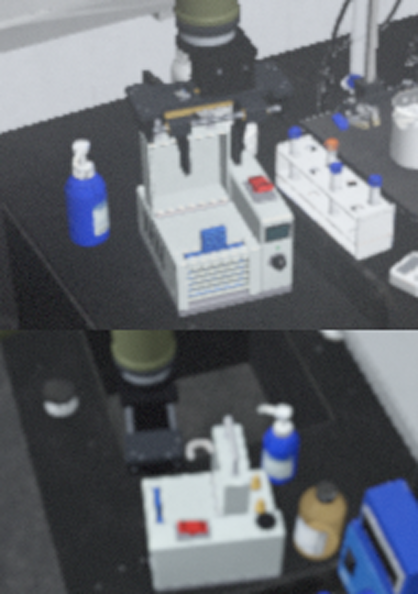

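```bash
python3 - <<'E'
import cv2
a=cv2.imread('pics/w7.png')[160:230,215:355]; cv2.imwrite('pics/w7z.png',cv2.resize(a,None,fx=5.5,fy=5.5,interpolation=cv2.INTER_CUBIC))
E
```

```text
(no output)
```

View pics/w7z.png

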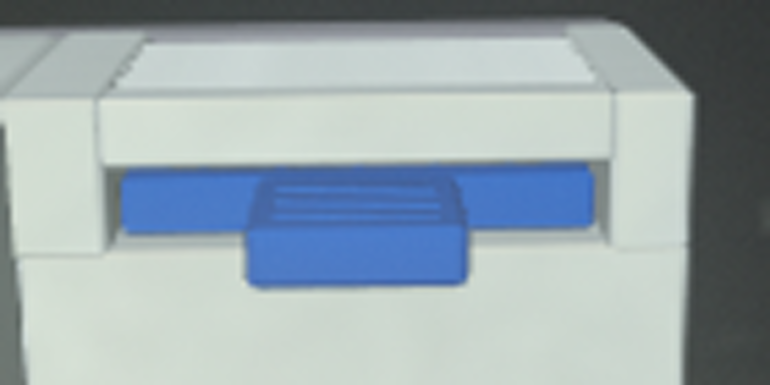

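Call:
step_arm:
  plan:
    - [[0,0,0],[0.0014,0,0.025],90]
    - [[0,0,0],[0.0014,0,0.05],90]
    - [[0,0,0],[0.0014,0,0.075],90]
    - [[0,0,0],[0.0014,0,0.095],90]
    - [[0,0,0],[0.0014,0,0.11],90]
    - [[0,0,0],[0.0014,0,0.121],90]
    - [[0,0,0],[0.0014,0,0.121],90]
    - [[0,0,0],[0.0014,0,0.121],255]
    - [[0,0,0],[0.0014,0,0.121],255]
    - [[0,0,0],[0.0014,0,0.121],255]
  squeeze: 35

```text
time: 14.7
position: [0.5451, 0.1378, 0.1203]
tool_rot: [0.32, 3.124, -0.0]
ft_force: [-0.3, -1.0, 1.1]
grip_width: 0.386
```

```bash
python3 - <<'E'
from g import *
s=ctrl.get_state();print(cur()[0],s['ft_force'],s['grip_width']); snap('wrist','w8.png')
E
```

```text
[0.54509413 0.13776329 0.12026575] [-0.34389312 -0.95859898  1.14222294] 0.38631331506053257
```

View pics/w8.png

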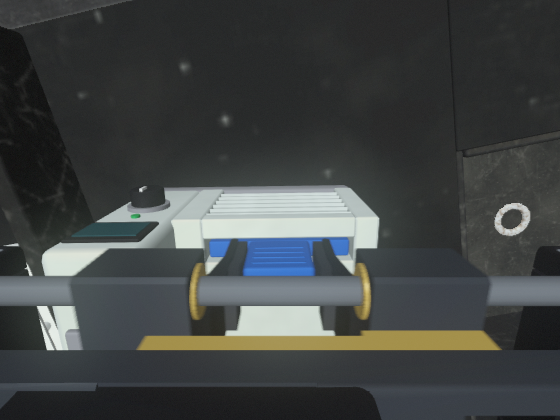

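Call:
step_arm:
  plan:
    - [[0,0,0],[0,0,0],255]
    - [[0,0,0],[0,0,-0.008],255]
    - [[0,0,0],[0,0,-0.02],255]
    - [[0,0,0],[0,0,-0.035],255]
    - [[0,0,0],[0,0,-0.05],255]
    - [[0,0,0],[0,0,-0.067],255]
    - [[0,0,0],[0,0,-0.084],255]
    - [[0,0,0],[0,0,-0.101],255]
    - [[0,0,0],[0,0,-0.115],255]
    - [[0,0,0],[0,0,-0.12],255]

```text
time: 16.0
position: [0.5452, 0.138, 0.2409]
tool_rot: [0.32, 3.124, 0.0]
ft_force: [-0.5, -0.0, -2.6]
grip_width: 0.391
```

```bash
python3 - <<'E'
from g import *
s=ctrl.get_state();print(cur()[0],s['ft_force'],s['grip_width']); snap('wrist','w9.png')
a=snap('scene','s9.png')[120:270,180:370,::-1]
b=snap('side','d9.png')[120:240,180:370,::-1]
cv2.imwrite('pics/sd9.png',cv2.resize(np.vstack([a,b]),None,fx=2.2,fy=2.2,interpolation=cv2.INTER_CUBIC))
go([.66,.47,.26],cur()[1])
E
```

```text
[0.54517099 0.13796247 0.24091217] [-0.54411762 -0.02424418 -2.5694839 ] 0.3910132459032329
turn [0. 0. 0.] shift [-0.0455  0.3487 -0.0205]
```

View pics/sd9.png

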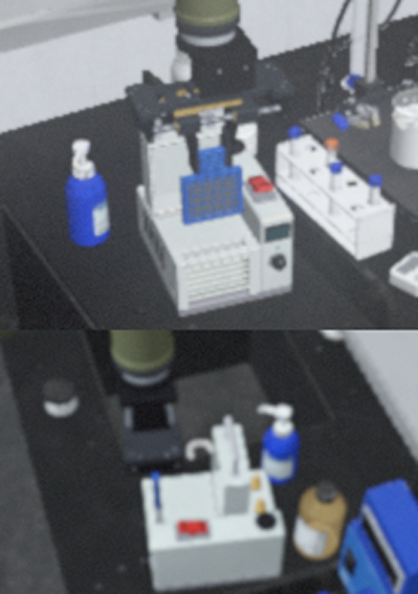

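View pics/w9.png

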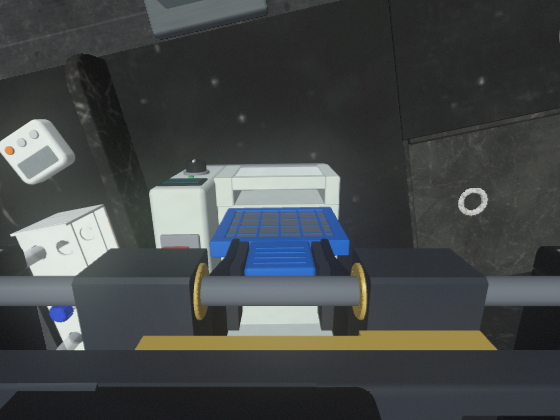

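Call:
step_arm:
  plan:
    - [[0,0,0],[0,0.006,-0.005],255]
    - [[0,0,0],[0,0.02,-0.01],255]
    - [[0,0,0],[0,0.04,-0.015],255]
    - [[0,0,0],[0,0.065,-0.02],255]
    - [[0,0,0],[0,0.095,-0.02],255]
    - [[0,0,0],[0,0.125,-0.02],255]
    - [[0,0,0],[0,0.155,-0.02],255]
    - [[0,0,0],[0,0.185,-0.02],255]
    - [[0,0,0],[0,0.215,-0.02],255]
    - [[0,0,0],[0,0.24,-0.02],255]

```text
time: 17.4
position: [0.5931, 0.3755, 0.2593]
tool_rot: [-0.318, -3.124, -0.001]
ft_force: [0.1, -0.6, -1.3]
grip_width: 0.383
```

Call:
step_arm:
  plan:
    - [[0,0,0],[-0.003,0.022,0],255]
    - [[0,0,0],[-0.006,0.045,0],255]
    - [[0,0,0],[-0.01,0.065,0],255]
    - [[0,0,0],[-0.015,0.08,0],255]
    - [[0,0,0],[-0.018,0.088,0],255]
    - [[0,0,0],[-0.02,0.09,0],255]
    - [[0,0,0],[-0.02,0.09,0],255]
    - [[0,0,0],[-0.02,0.09,0],255]
    - [[0,0,0],[-0.02,0.09,0],255]
    - [[0,0,0],[-0.02,0.09,0],255]

```text
time: 18.65
position: [0.6314, 0.4566, 0.26]
tool_rot: [0.321, 3.125, -0.0]
ft_force: [-0.2, -0.7, -1.2]
grip_width: 0.387
```

```bash
python3 - <<'E'
from g import *
s=ctrl.get_state();print(cur()[0],s['ft_force'],s['grip_width'],abs(s['qd']).max()); snap('wrist','w10.png')
a=snap('scene','s10.png')[:,:,::-1]; b=snap('side','d10.png')[:,:,::-1]
cv2.imwrite('pics/sd10.png',np.vstack([cv2.resize(a[130:300,20:370],None,fx=1.8,fy=1.8),cv2.resize(b[80:240,150:500],None,fx=1.8,fy=1.8)]))
E
```

```text
[0.63140559 0.45655426 0.26000292] [-0.2496617  -0.68762254 -1.23569878] 0.3872027962502225 0.0028118924582731463
```

View pics/sd10.png

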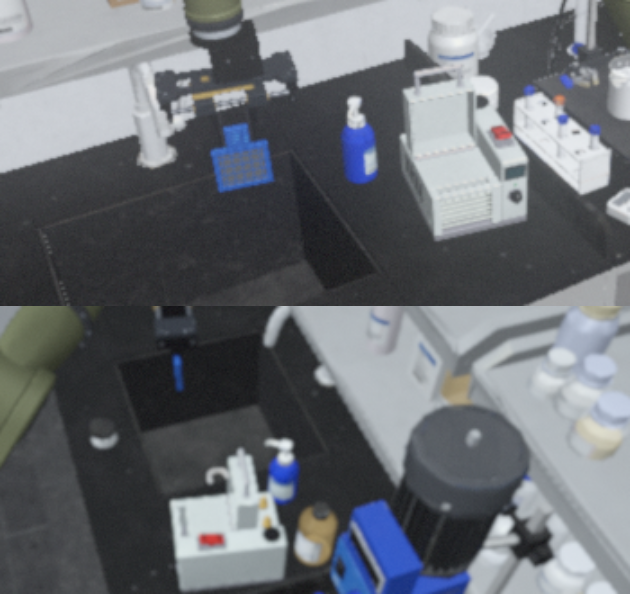

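View pics/w10.png

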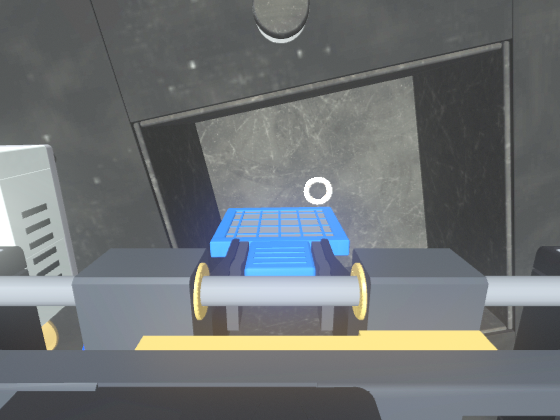

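```bash
python3 -c "
from bench import ctrl
print(ctrl.close_job())"
```

```text
the job is handed in; nothing more can be done
None
```

The job is handed in at about 18.8 s of the 58 s allowed, with the filter held upright over the basin. The hand-in reports no verdict, so what follows is from my own last checks.

- **Switch:** I pressed the rocker's far end down with the closed fingers. The before-and-after pictures show it tipped to off, and it still looks off in the last scene picture.
- **Flap:** I swung it up by the bar to about 1.58 rad, going by how far the arm moved. It stays standing after release in the last scene and side pictures.
- **Filter:** I gripped it across the tab at 35 N and drew it straight up.
    - **Position:** It is held still at about (0.631, 0.457), roughly 0.10 m and 0.15 m inside the basin's outline from the corner. Its middle is about 0.22 m above the worktop.
    - **Grip:** The jaws hold steady at about 34 mm, the width of the tab, and nothing else touches the filter.
- **Other things on the bench:** The ones still in view in the last pictures stand where they were. I did not re-measure any of them, and the glass dish was outside those views, though the arm never worked near it on the bench.

No check failed or disagreed. The only oddity was a sideways force of about 7 N halfway through the flap swing, which dropped after I widened the arc by 1.5 mm.

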